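Seat the keyed drive shaft in the gearmotor of the lacquer-drying rack

ROBOT

A 6-joint arm with a two-finger parallel gripper is mounted at the origin on the work surface. World frame = base frame: x ahead of the robot, y to its left, z up, the work surface at z = 0. Lengths are in m, angles in rad, forces in N, time in s.
With the tool pointing down it reaches from about 0.25 to 0.8 m from the base axis. Payload 3.9 kg.
Tool frame: the origin (TCP) lies on the centre line of the jaws, within the pads' length; the fingertips stand 22 mm ahead of it and the grasp point (between the pads) lies 3 mm ahead of it (robot.tips_ahead is the distance from the TCP to the fingertips, in m); z points along the fingers, y is the line along which they close (so a half turn about z gives the same grasp; the last joint's range is limited). The gripper opens to 85 mm and grips with 20 to 120 N. Pads are 22 mm wide; open, the fingers measure 114 mm over their backs; the gripper's body (76 mm by 85 mm) begins 54 mm behind the grasp point. The pads swing forward as they close: fully open they stand 13 mm farther back than shut.
Start: joints at [-1.281, 0.26, -0.138, 1.173, 0, 1.571], TCP at [0.15, -0.503, 0.253] pointing down, gripper open.
Joint ranges: [-2.78, 2.78], [-0.83, 1.72], [-1.28, 1.37], [-1.9, 2.12], [-1.57, 1.48], [-3.14, 3.14]. Speed limits (rad/s): [2.57, 2.57, 3.14, 3.14, 3.14, 3.14].

INTERFACE

Orientations are given as a unit quaternion [x, y, z, w].
In Python, from workcell import robot gives the robot as it stands.
- The arm moves only by the shell command python3 -m jog 'ROWS' [FORCE]. ROWS is JSON, a list of rows, each an object with "delta_pos": the shift along the world's x, y, z in mm, a list of three; "turn": the turn, a rotation vector about the world's x, y, z in rad, a list of three; "fingers": the opening, from 0 (shut) to 1 (fully open). In form: [{"delta_pos": [dx, dy, dz], "turn": [wx, wy, wz], "fingers": fingers}, ...]. A call has 1 to 5 rows; each row shifts and turns the commanded pose from where the row before left it; what a row does not reach is not made up. A row lasts 1/12 s, in which the tool goes at most 41.7 mm and 7.16 degrees, less where a joint would pass 70% of its speed; a pose out of reach is approached as far as the arm can. A call with a gripper value outside its range is refused whole. The fingers move at their own pace and stop on an object; FORCE is the grip in N (left out, the last holds). Time passes only in rows, so rows that do not move let the fingers close. It gives the time, the measured TCP pose, the force, the opening and the grip force at its end, in the units of the state.
- robot.state(): the state, without advancing time (a new reading comes with each control period).
- robot.grab_frame(name): name is "side" or "top"; returns (picture, depth): 480x640x3 uint8, red, green, blue; 480x640 float32, m along the optical axis (not along the pixel's ray), 0 where there is no reading.
- robot.calibration(name): a dict with "intrinsics" (3x3 intrinsics, pixels), "view" (4x4, takes a point from world to camera coordinates). Camera axes: x right, y down, z forward; pixel columns grow to the right and rows downward; lengths in m; the calibration is good to about 2 mm. A picture is of the moment at which its call begins. calibration takes no time and is no camera call.
- robot.finish_job(): hands the job in; it is judged then, once.
The state is a dict: "time_s": time; "joint_positions": joint angles; "qvel": joint speeds; "joint_efforts": joint torques, N m; "position": TCP position; "ee_rot": TCP orientation; "contact_force": force on the tool from outside, world axes, zero at the start; "ft_torque": the same for the moment, N m; "gripper_width": finger opening in m; "grip_force": force on a finger pad.
Only numpy, scipy, OpenCV 4.12 (cv2) and the standard library are available. Lean on these libraries where they do the work, as an engineer would, in place of code of your own. Each camera call takes 0.05 s, during which the arm holds its last target. There are 200 camera calls.

TASK

Lift the longer shaft with the key, the drive shaft, out of the wooden block, set its plain end in the bore of the gearmotor's upright hub, turn it until the key drops into the keyway, and keep pushing until its collar sits fully home on the hub. Finish while holding it: keep gripping the shaft and pressing it down firmly, with a good 15 N, so that the set screw can be tightened, and do not let go. Leave the short idler shaft, the hex key, the grease jar and the gilded rosette where they are.

Things in the scene. Friction and masses are not known exactly. Their poses are not given: they have to be found in the camera images.
- drive_shaft_centre (a point): drive shaft: bright steel, 120 mm long, 0.4 to 0.6 kg, upright in one of the block's holes with its lower 18 mm. Point on its axis half-way up, exactly at the underside of its collar (40 mm in diameter, 6 mm thick). Below it 60 mm of 25 mm diameter; the lowest 22 mm is plain, with a 2.5 mm chamfer. z up along the shaft, x from the axis to the key
- drive_shaft_grip (a point): middle of the drive shaft's round upper end, where it is gripped: 25 mm in diameter, 54 mm long, on the axis 33 mm above the centre point. A dark empty keyway 8 mm wide in it, open to the top face, lies on the same side as the key below
- drive_shaft_key (a point): outer edge of the lower end of the key: 38 mm below the centre point and 16.5 mm out from the axis along x. The key is 8 mm wide, stands 4 mm proud of the shaft and runs up from here for 32 mm, to 6 mm below the collar
- hub_face (a point): centre of the flat top face of the gearmotor's steel hub, on the axis of its bore, 96 mm above the bench. Hub 44 mm in outside diameter, standing 15 mm above the flange. Bore upright, 26.5 mm in diameter, 76 mm deep, no chamfer. z up, x to the keyway. The gear is self-locking: the hub does not turn by hand. The shaft is home when its collar's underside rests on this face
- hub_keyway (a point): the mouth of the only keyway, level with the hub's face, 15.5 mm from the axis. The keyway is 10 mm wide, reaches 17.7 mm from the axis and runs down the whole bore
- gearmotor: worm gearmotor standing fixed on the bench: aluminium gearbox 116 x 126 mm, 76 mm high on a 150 x 160 mm foot plate, with the grey motor (88 mm in diameter, to 250 mm from the origin, terminal box to 122 mm above the bench) pointing along its y axis. Origin on the bench under the hub's axis, z up
- block: fixed hardwood block 85 x 200 x 30 mm with two holes 18 mm deep, at 48 mm either side of its middle along its y axis; origin at the centre of its underside. It holds the drive shaft and the idler shaft, either one in either hole
- idler_shaft_centre (a point): the idler shaft, to be left standing: a short steel stub 60 mm long in the other hole, 25 mm in diameter, no key, with a 40 mm collar and a 20 mm top; the point is half-way up, on its axis
- hex_key: L-shaped hex key lying on the bench beyond the block, long arm 100 mm along its x axis, 6 mm thick; leave alone
- grease_jar: closed white plastic jar of grease, 56 mm in diameter and 60 mm high, upright on the bench; origin at the centre of its underside; leave alone
- rosette: round carved gilded rosette 84 mm in diameter and 22 mm high lying on the bench; origin at the centre of its underside; leave alone
Mind the look-alikes: they are no part of the job. What is shaped like the part that bears idler_shaft_centre but yellow is not meant. What is shaped like the part that bears drive_shaft_centre but yellow is not meant.

How it is judged:
On the way, in this order (a step that is already met when the one before it is completed fails the run):
1. the drive shaft is gripped and lifted out of the block (z of drive_shaft_centre in the frame of block above 0.1 m and contact force between the fingers and drive_shaft above 2 N), for 0.1 s.
2. its plain end is in the hub's bore, the key not yet home (horizontal distance between drive_shaft_centre and hub_face below 0.004 m and z of drive_shaft_centre in the frame of hub_face between 0.008 and 0.055 m), for 0.1 s.
At the end, for the whole second after the job is handed in: Collar within 1.5 mm of the hub face, 3 mm of its axis, tilt under 0.06 rad, key within 0.15 rad of the keyway; shaft still, gripped with over 5 N and pressed on the gearmotor with over 10 N (its weight is about 5 N); idler shaft in its hole, jar upright (z of drive_shaft_centre in the frame of hub_face between -0.003 and 0.0015 m and horizontal distance between drive_shaft_centre and hub_face below 0.003 m and angle between the x axis of drive_shaft_centre and the x axis of hub_face, either way round below 0.15 rad and angle between drive_shaft_centre's own z axis and vertical below 0.06 rad and contact force between drive_shaft and gearmotor above 10 N and contact force between the fingers and drive_shaft above 5 N and linear speed of drive_shaft below 0.02 m/s and z of idler_shaft_centre in the frame of block below 0.05 m and angle between idler_shaft_centre's own z axis and vertical below 0.15 rad and angle between grease_jar's own z axis and vertical below 0.2 rad); the arm keeps its last pose, push and grip.
It fails at once if the idler shaft, hex key, jar or rosette was disturbed (distance of idler_shaft_centre from where it was at the start of the episode above 0.015 m or distance of any of hex_key, grease_jar, rosette from where it was at the start of the episode above 0.02 m).
It also fails if it takes over 38 s, if anything falls off the work surface, if the arm or the gripper's body presses on something with over 40 N, if the wrist force passes 120 N, or if a joint passes its speed limit or range.

## Working session

There is one attempt and no reset: what is moved stays moved. The work goes in short steps, Python scripts to look and compute and a shell command to move; the robot and the scene stay as the last step left them, time stands still between calls to the robot, and variables do not carry over. Pictures are saved under pics/ and viewed, at most 10 in all, crops included, and the job is handed in when it is done.

```bash
ls; mkdir -p pics; python3 - <<'E'
from workcell import robot
import cv2, numpy as np
for n in ("side","top"):
    p,d=robot.grab_frame(n); cv2.imwrite(f"pics/{n}0.png",p[:,:,::-1]); np.save(f"pics/{n}0.npy",d)
    c=robot.calibration(n); print(n,np.round(c["intrinsics"],1).tolist(),np.round(c["view"],3).tolist())
print(robot.state())
E
```

```text
pics
side [[489.3, 0.0, 326.8], [0.0, 489.3, 237.0], [0.0, 0.0, 1.0]] [[0.997, -0.079, -0.006, -0.621], [-0.048, -0.538, -0.842, 0.052], [0.063, 0.839, -0.54, 0.969], [0.0, 0.0, 0.0, 1.0]]
top [[441.1, 0.0, 325.6], [0.0, 441.1, 232.9], [0.0, 0.0, 1.0]] [[0.012, -1.0, 0.029, -0.12], [-0.993, -0.015, -0.118, 0.624], [0.118, -0.027, -0.993, 0.949], [0.0, 0.0, 0.0, 1.0]]
{'time_s': 0.1, 'joint_positions': array([-1.28100692e+00,  2.60604514e-01, -1.39240902e-01,  1.17270782e+00,
        2.48285140e-06,  1.57080612e+00]), 'qvel': array([-0.00079607, -0.00135628,  0.00301528,  0.00018961, -0.00044432,
       -0.00103401]), 'joint_efforts': array([-1.89803027e-04, -4.06507981e+01,  2.54527473e+01,  1.00663802e-02,
       -2.45883570e-05, -3.98765948e-06]), 'position': array([ 0.14985469, -0.50255611,  0.25255503]), 'ee_rot': array([ 9.89521440e-01,  1.44383336e-01, -1.25614397e-04, -8.69428307e-04]), 'contact_force': array([-0.31215671,  0.05946688, -0.11087881]), 'ft_torque': array([ 0.03590819, -0.02818824,  0.0193445 ]), 'grip_force': 0.0, 'gripper_width': 0.0855177534933207}
```

View pics/side0.png

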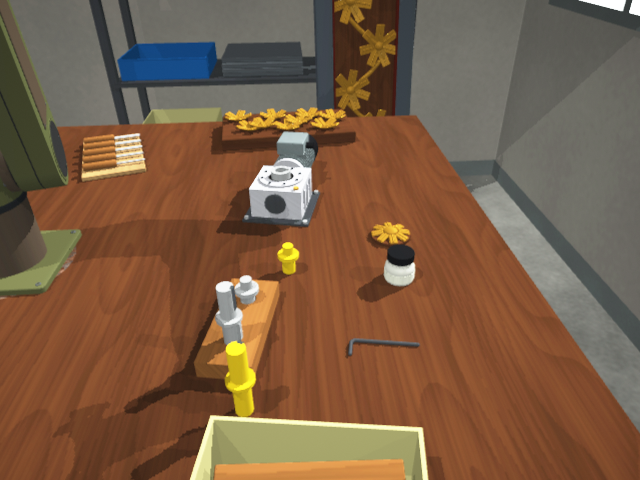

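View pics/top0.png

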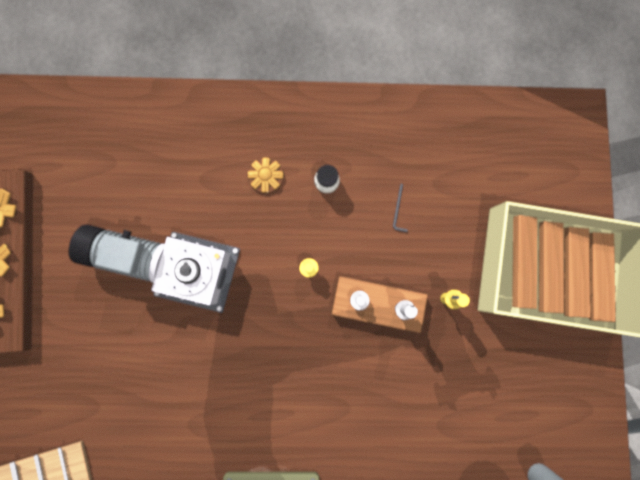

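Side view: the drive shaft is at about (228,310) in the block, with the idler behind it at (247,290) and yellow decoys at (240,380) and (289,258). The hub is at (283,173). Top view: drive shaft (406,310), idler (360,300), hub (187,270).

```bash
cat > h.py <<'E'
import numpy as np, cv2
from workcell import robot
def cloud(n,d):
    c=robot.calibration(n);K=np.array(c["intrinsics"]);V=np.array(c["view"])
    v,u=np.mgrid[:480,:640]; P=np.stack([(u-K[0,2])/K[0,0]*d,(v-K[1,2])/K[1,1]*d,d],-1)
    W=(P-V[:3,3])@V[:3,:3]; W[d==0]=np.nan; return W
def pix(n,p):
    c=robot.calibration(n);q=np.array(c["view"])[:3]@np.append(p,1); q=np.array(c["intrinsics"])@q; return q[:2]/q[2]
def onplane(n,uv,z):
    c=robot.calibration(n);V=np.array(c["view"]);r=V[:3,:3].T@np.linalg.inv(c["intrinsics"])@[uv[0],uv[1],1.]
    o=-V[:3,:3].T@V[:3,3]; return o+r*(z-o[2])/r[2]
def crop(n,p,u0,v0,u1,v1,s,name):
    cv2.imwrite(name,cv2.resize(p[v0:v1,u0:u1,::-1],None,fx=s,fy=s,interpolation=cv2.INTER_CUBIC))
E
python3 - <<'E'
from h import *
im={n:cv2.imread(f"pics/{n}0.png")[:,:,::-1] for n in("top","side")}
D={n:np.load(f"pics/{n}0.npy") for n in im}
def show(n,box,lo,hi,lab):
    W=cloud(n,D[n]); u0,v0,u1,v1=box; w=W[v0:v1,u0:u1].reshape(-1,3); w=w[(w[:,2]>lo)&(w[:,2]<hi)]
    if len(w): print(n,lab,len(w),"mean",w.mean(0).round(4),"min",w.min(0).round(3),"max",w.max(0).round(3))
for n,bd,bi,bh,bb in (("top",(392,295,422,325),(345,285,375,315),(165,250,210,292),(325,270,435,335)),("side",(212,278,248,350),(236,272,262,306),(262,155,305,190),(195,270,285,380))):
    show(n,bd,.12,.145,"drive top"); show(n,bd,.066,.085,"drive collar")
    show(n,bi,.06,.08,"idler top"); show(n,bh,.09,.102,"hubface"); show(n,bh,.076,.086,"flange");show(n,bb,.025,.034,"blocktop")
a=cv2.resize(im["top"][245:300,155:220],None,fx=6,fy=6,interpolation=cv2.INTER_CUBIC)
b=cv2.resize(im["top"][270:340,370:435],None,fx=6,fy=6,interpolation=cv2.INTER_CUBIC)
c=cv2.resize(im["side"][150:205,255:320],None,fx=6,fy=6,interpolation=cv2.INTER_CUBIC)
e=cv2.resize(im["side"][275:355,205:270],None,fx=6,fy=6,interpolation=cv2.INTER_CUBIC)
o=np.zeros((900,780,3),np.uint8)
o[:330,:390]=a;o[:330,390:]=c;o[330:750,:390]=b;o[330:810,390:]=e
cv2.imwrite("pics/crops.png",cv2.resize(o[:810],None,fx=.74,fy=.74,interpolation=cv2.INTER_AREA)[:,:,::-1])
E
```

```text
top drive top 136 mean [ 0.4613 -0.2789  0.1313] min [ 0.45  -0.292  0.12 ] max [ 0.474 -0.267  0.136]
top drive collar 129 mean [ 0.4622 -0.2734  0.0785] min [ 0.442 -0.295  0.073] max [ 0.48  -0.261  0.085]
top idler top 69 mean [ 0.479  -0.1853  0.0718] min [ 0.47  -0.194  0.061] max [ 0.487 -0.177  0.076]
top hubface 235 mean [0.5367 0.1795 0.0959] min [0.516 0.158 0.09 ] max [0.558 0.201 0.101]
top flange 1408 mean [0.5361 0.1797 0.0808] min [0.493 0.133 0.076] max [0.58  0.23  0.086]
top blocktop 2830 mean [ 0.4702 -0.2306  0.0302] min [ 0.411 -0.339  0.025] max [ 0.53  -0.128  0.034]
side drive top 326 mean [ 0.4613 -0.3036  0.1275] min [ 0.444 -0.394  0.12 ] max [ 0.49  -0.268  0.134]
side drive collar 370 mean [ 0.4597 -0.2724  0.0766] min [ 0.436 -0.301  0.066] max [ 0.478 -0.183  0.085]
side idler top 132 mean [ 0.4743 -0.1897  0.069 ] min [ 0.464 -0.197  0.061] max [ 0.484 -0.176  0.074]
side hubface 211 mean [0.5395 0.2013 0.0933] min [0.512 0.156 0.09 ] max [0.585 0.277 0.098]
side flange 809 mean [0.5409 0.1848 0.0802] min [0.489 0.112 0.076] max [0.591 0.311 0.086]
side blocktop 2799 mean [ 0.4675 -0.2519  0.0296] min [ 0.406 -0.339  0.025] max [ 0.526 -0.128  0.034]
```

View pics/crops.png

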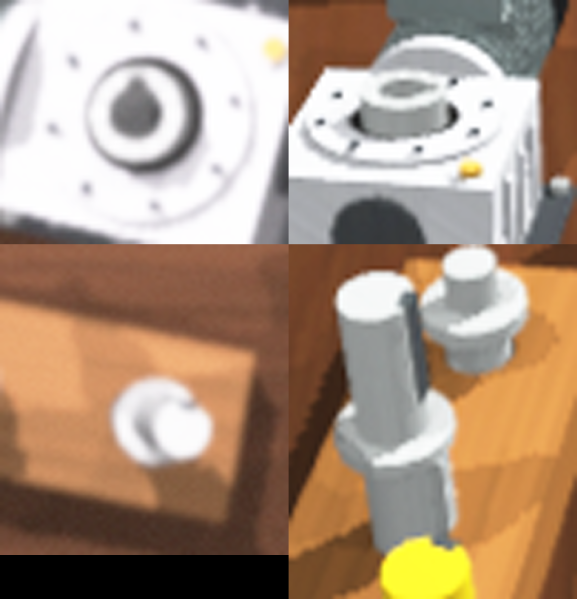

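Top crop: the hub's keyway is a dark notch pointing up in the image, so about +x. Side crop: the shaft's dark slot and key are on the right, also about +x. Next I'll get the exact angles and centres.

```bash
python3 - <<'E'
from h import *
im={n:cv2.imread(f"pics/{n}0.png") for n in("top","side")}
def rect(n,c,z,half,s):  # rectified gray at plane z; row=+x, col=+y offsets
    g=cv2.cvtColor(im[n],cv2.COLOR_BGR2GRAY); r=np.arange(-half,half+s/2,s)
    m=np.array([[pix(n,[c[0]+a,c[1]+b,z]) for b in r] for a in r],np.float32)
    return cv2.remap(g,m[...,0],m[...,1],cv2.INTER_CUBIC),r
# hub: dark bore+keyway within the white ring
for n,c in (("top",(.537,.18)),("side",(.5395,.18))):
    G,r=rect(n,c,.096,.03,.0005); A,B=np.meshgrid(r,r,indexing="ij")
    best=[]
    for dx in np.arange(-.008,.0081,.0005):
        for dy in np.arange(-.008,.0081,.0005):
            R=np.hypot(A-dx,B-dy); ring=(R>.0185)&(R<.0215); inn=(R<.0125); out=(R>.0225)&(R<.025)
            best.append((G[ring].mean()-G[ring].std()-.3*G[inn].mean()-.3*G[out].mean(),dx,dy))
    s,dx,dy=max(best); R=np.hypot(A-dx,B-dy); th=np.arctan2(B-dy,A-dx)
    prof=[(round(t,2),int(G[(R>.0142)&(R<.0172)&(abs(np.angle(np.exp(1j*(th-t))))<.08)].mean())) for t in np.arange(-3.1,3.1,.2)]
    w=(R>.0142)&(R<.0172)&(abs(th)<.9); k=np.clip(np.median(G[(R>.0142)&(R<.0172)])-15.-G,0,None)*w
    print(n,"hub c",c[0]+dx,c[1]+dy,"score",s,"keyway ang",np.angle((k*np.exp(1j*th)).sum()),prof)
# drive shaft: top-face / collar in top view, background-subtract by saturation
hsv=cv2.cvtColor(im["top"],cv2.COLOR_BGR2HSV); ms=(hsv[...,1]<60)&(hsv[...,2]>110)
v,u=np.nonzero(ms[290:330,385:425]); print("drive mask px",u.min()+385,u.max()+385,v.min()+290,v.max()+290)
# projections for hypotheses
g=cv2.cvtColor(im["side"],cv2.COLOR_BGR2GRAY)
for z in (.125,.115,.105,.095,.088):
    row=int(round(pix("side",[.462,-.279-.0125,z])[1])); print("z",z,row,g[row,208:256].tolist())
hs=cv2.cvtColor(im["side"],cv2.COLOR_BGR2HSV)
for z in (.06,.05,.045,.04):
    row=int(round(pix("side",[.462,-.279-.0125,z])[1])); print("key z",z,row,g[row,208:256].tolist(),hs[row,208:256,1].tolist())
for c in ((.462,-.279),):
  for z in (.132,.105,.078): print("axis px",z,pix("side",[*c,z]),pix("top",[*c,z]))
E
```

```text
Traceback (most recent call last):
  File "h.py", line 8, in pix
    c=robot.calibration(n);q=np.array(c["view"])[:3]@np.append(p,1); q=np.array(c["intrinsics"])@q; return q[:2]/q[2]
ValueError: time passes only in moves, steps and waits
```

```bash
python3 - <<'E'
s=open('h.py').read()
s=s.replace("def cloud","CAL={n:robot.calibration(n) for n in('top','side')}\ndef cloud",1).replace("c=robot.calibration(n)","c=CAL[n]")
open('h.py','w').write(s)
E
cat > m.py <<'E'
from h import *
im={n:cv2.imread(f"pics/{n}0.png") for n in("top","side")}
def rect(n,c,z,half,s):
    g=cv2.cvtColor(im[n],cv2.COLOR_BGR2GRAY); r=np.arange(-half,half+s/2,s)
    m=np.array([[pix(n,[c[0]+a,c[1]+b,z]) for b in r] for a in r],np.float32)
    return cv2.remap(g,m[...,0],m[...,1],cv2.INTER_CUBIC),r
for n,c in (("top",(.537,.18)),("side",(.5395,.18))):
    G,r=rect(n,c,.096,.03,.0005); A,B=np.meshgrid(r,r,indexing="ij")
    best=[]
    for dx in np.arange(-.008,.0081,.0005):
        for dy in np.arange(-.008,.0081,.0005):
            R=np.hypot(A-dx,B-dy); ring=(R>.0185)&(R<.0215); inn=(R<.0125); out=(R>.0225)&(R<.025)
            best.append((G[ring].mean()-G[ring].std()-.3*G[inn].mean()-.3*G[out].mean(),dx,dy))
    s,dx,dy=max(best); R=np.hypot(A-dx,B-dy); th=np.arctan2(B-dy,A-dx)
    prof=[(round(float(t),1),int(G[(R>.0142)&(R<.0172)&(abs(np.angle(np.exp(1j*(th-t))))<.08)].mean())) for t in np.arange(-3.1,3.1,.2)]
    w=(R>.0142)&(R<.0172)&(abs(th)<.9); k=np.clip(np.median(G[(R>.0142)&(R<.0172)])-15.-G,0,None)*w
    print(n,"hub c",c[0]+dx,c[1]+dy,"score",s,"keyway ang",np.angle((k*np.exp(1j*th)).sum()),prof)
hsv=cv2.cvtColor(im["top"],cv2.COLOR_BGR2HSV); ms=(hsv[...,1]<60)&(hsv[...,2]>110)
v,u=np.nonzero(ms[290:330,385:425]); print("drive mask px",u.min()+385,u.max()+385,v.min()+290,v.max()+290)
g=cv2.cvtColor(im["side"],cv2.COLOR_BGR2GRAY); hs=cv2.cvtColor(im["side"],cv2.COLOR_BGR2HSV)
for z in (.125,.105,.095):
    row=int(round(pix("side",[.462,-.279-.0125,z])[1])); print("z",z,row,g[row,208:256].tolist())
for z in (.06,.05,.045):
    row=int(round(pix("side",[.462,-.279-.0125,z])[1])); print("key z",z,row,g[row,208:256].tolist(),hs[row,208:256,1].tolist())
for z in (.132,.105,.078): print("axis px",z,pix("side",[.462,-.279,z]),pix("top",[.462,-.279,z]))
E
python3 m.py
```

```text
top hub c 0.537 0.1795 score 136.28092862486153 keyway ang 0.050764937830102295 [(-3.1, 248), (-2.9, 246), (-2.7, 249), (-2.5, 248), (-2.3, 247), (-2.1, 249), (-1.9, 249), (-1.7, 251), (-1.5, 251), (-1.3, 250), (-1.1, 251), (-0.9, 251), (-0.7, 248), (-0.5, 247), (-0.3, 230), (-0.1, 189), (0.1, 173), (0.3, 209), (0.5, 244), (0.7, 248), (0.9, 247), (1.1, 247), (1.3, 246), (1.5, 250), (1.7, 250), (1.9, 246), (2.1, 246), (2.3, 246), (2.5, 248), (2.7, 250), (2.9, 247)]
side hub c 0.533 0.182 score 120.04549194503315 keyway ang 0.03278032015453788 [(-3.1, 249), (-2.9, 250), (-2.7, 249), (-2.5, 246), (-2.3, 240), (-2.1, 242), (-1.9, 242), (-1.7, 243), (-1.5, 242), (-1.3, 240), (-1.1, 244), (-0.9, 247), (-0.7, 244), (-0.5, 233), (-0.3, 214), (-0.1, 191), (0.1, 182), (0.3, 205), (0.5, 233), (0.7, 240), (0.9, 240), (1.1, 236), (1.3, 237), (1.5, 247), (1.7, 243), (1.9, 237), (2.1, 240), (2.3, 245), (2.5, 243), (2.7, 247), (2.9, 247)]
drive mask px 395 417 300 319
z 0.125 295 [84, 82, 80, 79, 76, 76, 74, 72, 92, 135, 148, 149, 149, 150, 153, 151, 152, 152, 150, 147, 143, 147, 147, 167, 102, 78, 
[... 1477 characters left out ...]
 167, 165, 167, 166, 167, 166]
key z 0.045 337 [135, 136, 135, 131, 128, 130, 129, 129, 127, 128, 135, 139, 137, 116, 109, 102, 120, 129, 132, 135, 139, 142, 143, 142, 141, 142, 144, 141, 140, 143, 134, 132, 132, 197, 190, 160, 149, 149, 147, 144, 142, 145, 154, 154, 153, 154, 155, 155] [169, 167, 167, 168, 169, 166, 168, 166, 169, 169, 169, 168, 167, 168, 171, 95, 8, 6, 8, 9, 7, 5, 5, 5, 5, 5, 7, 7, 9, 7, 8, 8, 8, 8, 50, 138, 168, 168, 167, 167, 166, 167, 167, 167, 166, 168, 166, 168]
axis px 0.132 [228.1656297  285.66061835] [410.00361725 309.99080848]
axis px 0.105 [230.31420593 300.38702349] [407.13156261 309.25886214]
axis px 0.078 [232.37595102 314.51828532] [404.42438041 308.56893373]
```

```bash
cat > c.py <<'E'
from h import *
from scipy.optimize import least_squares
D={n:np.load(f"pics/{n}0.npy") for n in("top","side")}
def pts(n,c,r,lo,hi):
    w=cloud(n,D[n]).reshape(-1,3); w=w[np.isfinite(w[:,0])]
    return w[(np.hypot(w[:,0]-c[0],w[:,1]-c[1])<r)&(w[:,2]>lo)&(w[:,2]<hi)]
c=(.461,-.279)
w=pts("top",c,.03,.129,.14); print("top face",len(w),w.mean(0).round(4),np.median(w,0).round(4),cv2.minEnclosingCircle((w[:,:2]*1000).astype(np.float32)))
w=pts("side",c,.03,.129,.14); print("side top face",len(w),w.mean(0).round(4))
for n in D:
    w=pts(n,c,.022,.086,.124); s=least_squares(lambda p:np.hypot(w[:,0]-p[0],w[:,1]-p[1])-.0125,c,loss="soft_l1",f_scale=.001); print(n,"cyl",len(w),s.x.round(4),np.std(s.fun))
h=(.537,.18)
for n in D:
    w=pts(n,h,.035,.092,.1); print(n,"hub",len(w),w.mean(0).round(4),cv2.minEnclosingCircle((w[:,:2]*1000).astype(np.float32)))
for n in D:
    w=pts(n,(.47,-.23),.15,.026,.034); print(n,"block",cv2.minAreaRect((w[:,:2]*1000).astype(np.float32)))
E
python3 c.py
```

```text
top face 119 [ 0.4612 -0.2799  0.1322] [ 0.4601 -0.28    0.1322] ((461.46319580078125, -280.02618408203125), 12.730429649353027)
side top face 169 [ 0.4564 -0.282   0.1316]
top cyl 47 [ 0.4607 -0.2805] 0.00032610204824155874
side cyl 363 [ 0.4559 -0.28  ] 0.0007897036734726336
top hub 224 [0.5369 0.1798 0.096 ] ((537.8984375, 180.02288818359375), 22.266651153564453)
side hub 116 [0.5323 0.1763 0.095 ] ((531.7936401367188, 177.81439208984375), 22.556407928466797)
top block ((466.8708190917969, -253.10006713867188), (242.81597900390625, 90.06895446777344), 80.83447265625)
side block ((462.3598327636719, -251.081298828125), (240.1737518310547, 92.57913970947266), 81.16230010986328)
```

```bash
python3 -m jog '[{"delta_pos":[31,22,0],"turn":[0,0,0],"fingers":1},{"delta_pos":[31,22,0],"turn":[0,0,0],"fingers":1},{"delta_pos":[31,22,0],"turn":[0,0,0],"fingers":1},{"delta_pos":[31,22,0],"turn":[0,0,0],"fingers":1},{"delta_pos":[31,22,0],"turn":[0,0,0],"fingers":1}]' 80; python3 -m jog '[{"delta_pos":[31,22,0],"turn":[0,0,0],"fingers":1},{"delta_pos":[31,22,0],"turn":[0,0,0],"fingers":1},{"delta_pos":[31,22,0],"turn":[0,0,0],"fingers":1},{"delta_pos":[31,22,0],"turn":[0,0,0],"fingers":1},{"delta_pos":[0,0,0],"turn":[0,0,0],"fingers":1}]'
```

```text
time_s: 0.52
position: [0.3059, -0.3917, 0.253]
ee_rot: [0.99, 0.144, -0.0, -0.0]
contact_force: [-0.4, -0.1, 0.8]
gripper_width: 0.0854
grip_force: 0.0
time_s: 0.93
position: [0.4338, -0.3015, 0.2528]
ee_rot: [0.989, 0.148, 0.001, -0.001]
contact_force: [1.5, -0.3, 0.2]
gripper_width: 0.0852
grip_force: 0.0
```

```bash
python3 -m jog '[{"delta_pos":[25,21,0],"turn":[0,0,0],"fingers":1},{"delta_pos":[0,0,0],"turn":[0,0,0],"fingers":1},{"delta_pos":[0,0,0],"turn":[0,0,0],"fingers":1}]'; python3 - <<'E'
from h import *
s=robot.state();print(s["position"].round(4),s["ee_rot"].round(4),s["contact_force"].round(2))
for n in("top","side"):
    p,d=robot.grab_frame(n); cv2.imwrite(f"pics/{n}1.png",p[:,:,::-1])
    u,v=pix(n,s["position"]); print(n,u,v)
    u,v=int(min(max(u,100),540)),int(min(max(v,100),380)); crop(n,p,u-100,v-90,u+100,v+90,3,f"pics/{n}1c.png")
E
```

```text
time_s: 1.18
position: [0.4544, -0.2833, 0.2527]
ee_rot: [0.989, 0.146, -0.001, -0.0]
contact_force: [-1.3, -0.9, -0.1]
gripper_width: 0.0852
grip_force: 0.0
[ 0.4544 -0.2833  0.2527] [ 9.893e-01  1.456e-01 -5.000e-04 -3.000e-04] [-1.26 -0.87 -0.14]
top 427.8931333423794 318.40344762845785
side 210.9247737644212 213.37926878986588
```

View pics/side1c.png

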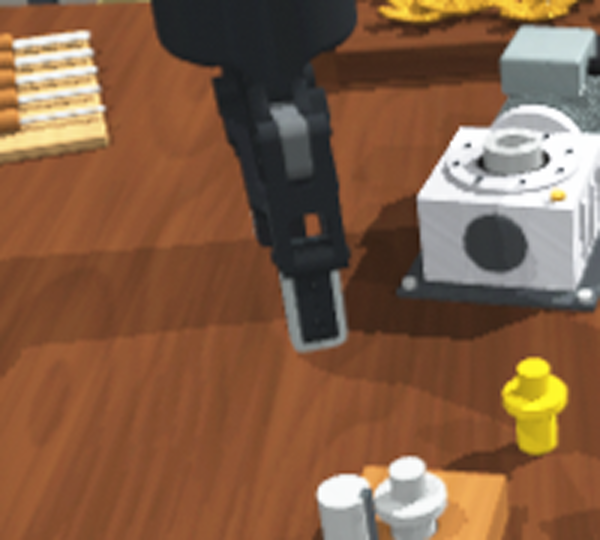

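The side crop shows the open fingers above the block, with nothing between them and the shaft top at (345,490). I'll descend in stages.

```bash
python3 -m jog '[{"delta_pos":[4,3,-33],"turn":[0,0,0],"fingers":1},{"delta_pos":[0,0,-33],"turn":[0,0,0],"fingers":1},{"delta_pos":[0,0,-33],"turn":[0,0,0],"fingers":1},{"delta_pos":[0,0,-25],"turn":[0,0,0],"fingers":1},{"delta_pos":[0,0,0],"turn":[0,0,0],"fingers":1}]'; python3 -m jog '[{"delta_pos":[0,0,-12],"turn":[0,0,0],"fingers":1},{"delta_pos":[0,0,-8],"turn":[0,0,0],"fingers":1},{"delta_pos":[0,0,0],"turn":[0,0,0],"fingers":1},{"delta_pos":[0,0,0],"turn":[0,0,0],"fingers":1}]'
```

```text
time_s: 1.7
position: [0.4532, -0.2798, 0.1243]
ee_rot: [0.99, 0.143, -0.004, -0.003]
contact_force: [-1.1, 0.2, -0.3]
gripper_width: 0.0854
grip_force: 0.0
time_s: 2.03
position: [0.458, -0.2817, 0.1101]
ee_rot: [0.99, 0.144, 0.0, 0.0]
contact_force: [-0.1, 0.5, -0.2]
gripper_width: 0.0855
grip_force: 0.0
```

```bash
python3 -m jog '[{"delta_pos":[0,0,-2],"turn":[0,0,0],"fingers":0.4},{"delta_pos":[0,0,0],"turn":[0,0,0],"fingers":0.4},{"delta_pos":[0,0,0],"turn":[0,0,0],"fingers":0.2},{"delta_pos":[0,0,0],"turn":[0,0,0],"fingers":0.2},{"delta_pos":[0,0,0],"turn":[0,0,0],"fingers":0.1}]' 80;  python3 -m jog '[{"delta_pos":[0,0,0],"turn":[0,0,0],"fingers":0.1},{"delta_pos":[0,0,0],"turn":[0,0,0],"fingers":0},{"delta_pos":[0,0,0],"turn":[0,0,0],"fingers":0},{"delta_pos":[0,0,0],"turn":[0,0,0],"fingers":0},{"delta_pos":[0,0,0],"turn":[0,0,0],"fingers":0}]'
```

```text
time_s: 2.45
position: [0.4582, -0.2811, 0.1076]
ee_rot: [0.99, 0.144, 0.0, 0.0]
contact_force: [-0.9, 4.7, 1.6]
gripper_width: 0.0258
grip_force: 0.7
time_s: 2.87
position: [0.4582, -0.281, 0.1079]
ee_rot: [0.99, 0.144, 0.0, -0.0]
contact_force: [-0.8, 1.5, 6.0]
gripper_width: 0.0234
grip_force: 78.1
```

```bash
python3 -m jog '[{"delta_pos":[0,0,8],"turn":[0,0,0],"fingers":0},{"delta_pos":[0,0,15],"turn":[0,0,0],"fingers":0},{"delta_pos":[0,0,25],"turn":[0,0,0],"fingers":0},{"delta_pos":[0,0,25],"turn":[0,0,0],"fingers":0},{"delta_pos":[0,0,25],"turn":[0,0,0],"fingers":0}]';  python3 -m jog '[{"delta_pos":[0,0,25],"turn":[0,0,0],"fingers":0},{"delta_pos":[0,0,0],"turn":[0,0,0],"fingers":0},{"delta_pos":[0,0,0],"turn":[0,0,0],"fingers":0}]'; python3 - <<'E'
from h import *
s=robot.state();print(s["position"].round(4),s["contact_force"].round(2))
p,d=robot.grab_frame("side"); cv2.imwrite("pics/side2.png",p[:,:,::-1])
u,v=map(int,pix("side",s["position"]-[0,0,.03])); print(u,v);crop("side",p,u-60,v-60,u+60,v+60,5,"pics/side2c.png")
E
```

```text
time_s: 3.28
position: [0.4569, -0.2806, 0.2053]
ee_rot: [0.99, 0.144, -0.001, -0.001]
contact_force: [0.7, 0.5, -4.2]
gripper_width: 0.0234
grip_force: 79.1
time_s: 3.53
position: [0.4586, -0.2815, 0.2309]
ee_rot: [0.99, 0.144, 0.001, 0.001]
contact_force: [-0.1, 0.1, -5.6]
gripper_width: 0.0232
grip_force: 79.6
[ 0.4586 -0.2815  0.2309] [-0.09  0.06 -5.57]
219 246
```

View pics/side2c.png

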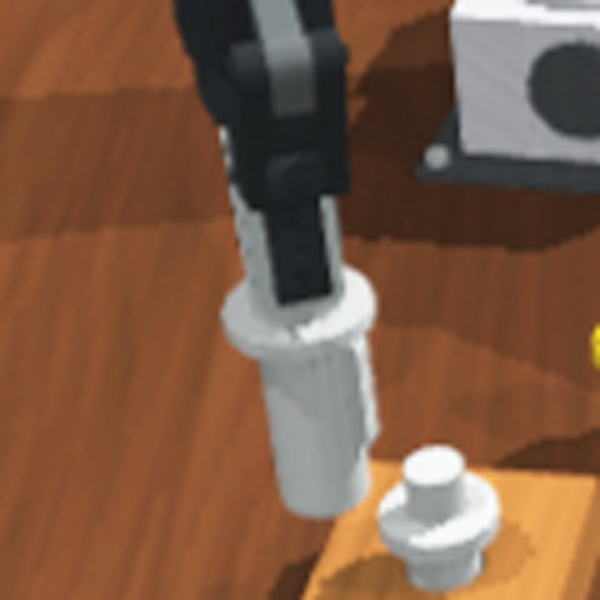

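The shaft is held upright, with the key visible on the right at about (370,390) in the crop. Now I'll carry it to the hub.

```bash
python3 -m jog '[{"delta_pos":[3,18,0],"turn":[0,0,0.06],"fingers":0},{"delta_pos":[5,30,0],"turn":[0,0,0.06],"fingers":0},{"delta_pos":[6,36,0],"turn":[0,0,0.06],"fingers":0},{"delta_pos":[6,36,0],"turn":[0,0,0.06],"fingers":0},{"delta_pos":[6,36,0],"turn":[0,0,0.06],"fingers":0}]';  python3 -m jog '[{"delta_pos":[6,36,0],"turn":[0,0,0],"fingers":0},{"delta_pos":[6,36,0],"turn":[0,0,0],"fingers":0},{"delta_pos":[6,36,0],"turn":[0,0,0],"fingers":0},{"delta_pos":[6,36,0],"turn":[0,0,0],"fingers":0},{"delta_pos":[6,36,0],"turn":[0,0,0],"fingers":0}]'; python3 -m jog '[{"delta_pos":[6,36,0],"turn":[0,0,0],"fingers":0},{"delta_pos":[6,36,0],"turn":[0,0,0],"fingers":0},{"delta_pos":[4,25,0],"turn":[0,0,0],"fingers":0},{"delta_pos":[0,0,0],"turn":[0,0,0],"fingers":0},{"delta_pos":[0,0,0],"turn":[0,0,0],"fingers":0}]'
```

```text
time_s: 4.0
position: [0.4822, -0.1234, 0.2276]
ee_rot: [0.957, 0.292, -0.002, -0.001]
contact_force: [1.3, -0.0, -4.4]
gripper_width: 0.0232
grip_force: 79.4
time_s: 4.42
position: [0.5122, 0.0564, 0.2277]
ee_rot: [0.957, 0.291, -0.002, -0.0]
contact_force: [0.7, -0.2, -3.8]
gripper_width: 0.0232
grip_force: 79.4
time_s: 4.83
position: [0.5286, 0.1529, 0.2275]
ee_rot: [0.956, 0.292, -0.003, 0.0]
contact_force: [-0.3, -2.1, -4.1]
gripper_width: 0.0232
grip_force: 79.4
```

```bash
python3 -m jog '[{"delta_pos":[3,14,0],"turn":[0,0,0],"fingers":0},{"delta_pos":[3,12,-10],"turn":[0,0,0],"fingers":0},{"delta_pos":[0,0,-10],"turn":[0,0,0],"fingers":0},{"delta_pos":[0,0,0],"turn":[0,0,0],"fingers":0},{"delta_pos":[0,0,0],"turn":[0,0,0],"fingers":0}]'; cat > look.py <<'E'
from h import *
import sys
from scipy.optimize import least_squares
k=sys.argv[1]; s=robot.state(); t=s["position"]; print(t.round(4),s["ee_rot"].round(3),s["contact_force"].round(2))
bot=t[2]-.036-.06
p,d=robot.grab_frame("side"); cv2.imwrite(f"pics/side{k}.png",p[:,:,::-1])
w=cloud("side",d).reshape(-1,3); w=w[np.isfinite(w[:,0])]
q=w[(np.hypot(w[:,0]-t[0],w[:,1]-t[1])<.03)&(w[:,2]>max(bot+.004,.1))&(w[:,2]<bot+.054)]
q=q[q[:,0]<t[0]+.005]   # keep clear of the key
f=lambda p:np.hypot(q[:,0]-p[0]-p[2]*(q[:,2]-bot),q[:,1]-p[1]-p[3]*(q[:,2]-bot))-.0125
r=least_squares(f,[t[0],t[1],0,0],loss="soft_l1",f_scale=.001); print("shaft bottom, tilt:",len(q),r.x.round(4),np.std(r.fun).round(4),"vs side hub ~(.532,.178)")
u,v=map(int,pix("side",[t[0],t[1],.13])); crop("side",p,u-60,v-60,u+60,v+60,5,f"pics/side{k}c.png")
E
python3 look.py 3
```

```text
time_s: 5.25
position: [0.5347, 0.177, 0.2085]
ee_rot: [0.957, 0.29, -0.002, 0.0]
contact_force: [-0.8, 0.6, -4.7]
gripper_width: 0.0236
grip_force: 79.7
[0.5347 0.177  0.2085] [ 0.957  0.29  -0.002  0.   ] [-0.75  0.58 -4.74]
shaft bottom, tilt: 193 [ 0.5307  0.1774  0.0276 -0.0109] 0.0015 vs side hub ~(.532,.178)
```

View pics/side3c.png

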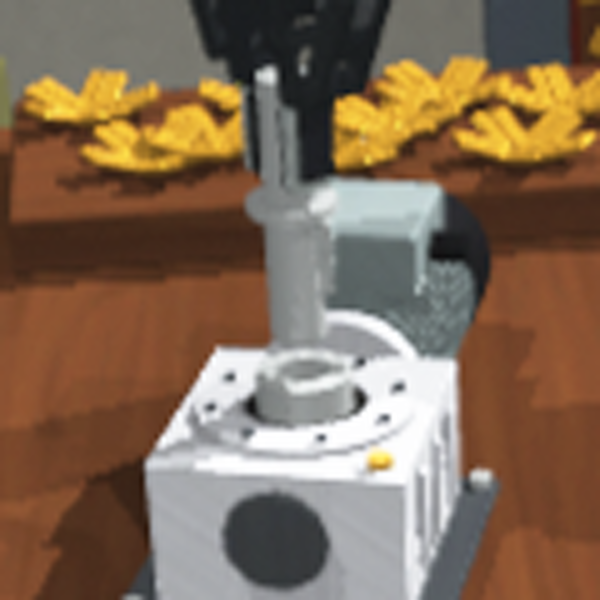

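The side crop shows the shaft bottom at about (298,350), just above the hub, whose bore centre is at (308,370). It needs about 1.5 mm more in x, then I'll feel my way down.

```bash
python3 -m jog '[{"delta_pos":[1.5,1.5,-7],"turn":[0,0,0],"fingers":0},{"delta_pos":[0,0,-6],"turn":[0,0,0],"fingers":0},{"delta_pos":[0,0,-2],"turn":[0,0,0],"fingers":0},{"delta_pos":[0,0,-2],"turn":[0,0,0],"fingers":0}]'; python3 -m jog '[{"delta_pos":[0,0,-2],"turn":[0,0,0],"fingers":0},{"delta_pos":[0,0,0],"turn":[0,0,0],"fingers":0}]'
```

```text
time_s: 5.63
position: [0.5372, 0.1791, 0.1927]
ee_rot: [0.957, 0.29, -0.0, 0.0]
contact_force: [-0.3, -0.7, -4.8]
gripper_width: 0.0235
grip_force: 79.7
time_s: 5.8
position: [0.5373, 0.1793, 0.1909]
ee_rot: [0.957, 0.291, -0.0, 0.0]
contact_force: [-0.2, -0.1, -4.8]
gripper_width: 0.023
grip_force: 79.7
```

```bash
python3 -m jog '[{"delta_pos":[0,0,-2],"turn":[0,0,0],"fingers":0},{"delta_pos":[0,0,-1],"turn":[0,0,0],"fingers":0}]'; python3 -m jog '[{"delta_pos":[0,0,-2],"turn":[0,0,0],"fingers":0},{"delta_pos":[0,0,0],"turn":[0,0,0],"fingers":0}]'
```

```text
time_s: 5.97
position: [0.5378, 0.1797, 0.1893]
ee_rot: [0.957, 0.291, 0.001, -0.0]
contact_force: [-3.7, -0.4, 6.6]
gripper_width: 0.0233
grip_force: 80.1
time_s: 6.13
position: [0.537, 0.1796, 0.187]
ee_rot: [0.957, 0.291, -0.0, -0.0]
contact_force: [-1.9, 0.7, -3.9]
gripper_width: 0.0234
grip_force: 80.3
```

```bash
python3 -m jog '[{"delta_pos":[-0.5,0,-2],"turn":[0,0,0],"fingers":0},{"delta_pos":[0,0,-2],"turn":[0,0,0],"fingers":0}]'; python3 -m jog '[{"delta_pos":[0,0,-2],"turn":[0,0,0],"fingers":0},{"delta_pos":[0,0,-2],"turn":[0,0,0],"fingers":0},{"delta_pos":[0,0,0],"turn":[0,0,0],"fingers":0}]'
```

```text
time_s: 6.3
position: [0.5366, 0.1796, 0.182]
ee_rot: [0.957, 0.291, -0.0, -0.0]
contact_force: [-2.3, 1.1, -3.4]
gripper_width: 0.0236
grip_force: 80.3
time_s: 6.55
position: [0.5365, 0.1795, 0.1773]
ee_rot: [0.957, 0.291, -0.001, -0.0]
contact_force: [-1.9, 1.8, -5.1]
gripper_width: 0.0235
grip_force: 79.8
```

```bash
python3 -m jog '[{"delta_pos":[-0.5,0.5,-2],"turn":[0,0,0],"fingers":0},{"delta_pos":[0,0,-2],"turn":[0,0,0],"fingers":0},{"delta_pos":[0,0,-1],"turn":[0,0,0],"fingers":0}]'; python3 -m jog '[{"delta_pos":[0,0,-1],"turn":[0,0,0],"fingers":0},{"delta_pos":[0,0,-1],"turn":[0,0,0],"fingers":0},{"delta_pos":[0,0,-1],"turn":[0,0,0],"fingers":0}]'
```

```text
time_s: 6.8
position: [0.5365, 0.1797, 0.1729]
ee_rot: [0.957, 0.291, -0.0, 0.0]
contact_force: [-0.6, 1.2, -2.9]
gripper_width: 0.0236
grip_force: 79.7
time_s: 7.05
position: [0.5365, 0.1798, 0.1702]
ee_rot: [0.957, 0.291, -0.0, 0.0]
contact_force: [-2.8, 0.7, -3.8]
gripper_width: 0.0234
grip_force: 79.7
```

```bash
python3 look.py 4
```

```text
[0.5365 0.1798 0.1702] [ 0.957  0.291 -0.     0.   ] [-2.83  0.65 -3.82]
shaft bottom, tilt: 106 [0.5313 0.1794 0.0583 0.0087] 0.0015 vs side hub ~(.532,.178)
```

View pics/side4c.png

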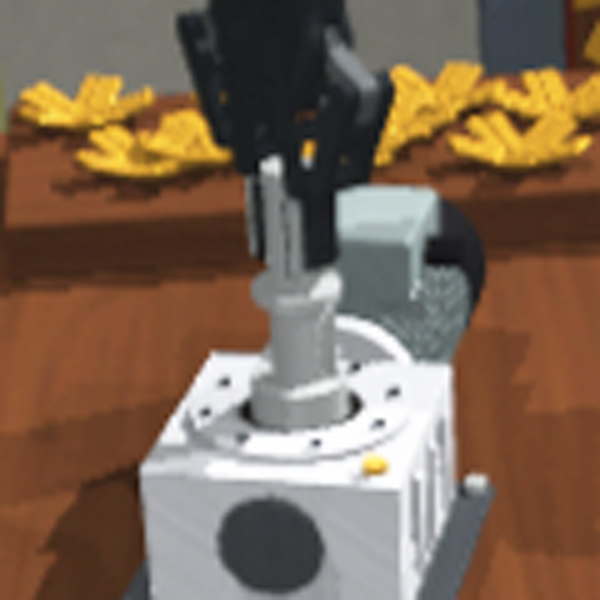

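The side crop shows the plain end in the hub's bore at (300,385). I'll press on gently to the key.

```bash
python3 -m jog '[{"delta_pos":[-0.5,0,-1],"turn":[0,0,0],"fingers":0},{"delta_pos":[0,0,-1],"turn":[0,0,0],"fingers":0}]'; python3 -m jog '[{"delta_pos":[0,0,-1],"turn":[0,0,0],"fingers":0},{"delta_pos":[0,0,-1],"turn":[0,0,0],"fingers":0}]'
```

```text
time_s: 7.27
position: [0.5363, 0.1798, 0.1684]
ee_rot: [0.957, 0.291, 0.0, 0.0]
contact_force: [-0.9, -0.4, -3.5]
gripper_width: 0.0236
grip_force: 79.7
time_s: 7.43
position: [0.5363, 0.1798, 0.1662]
ee_rot: [0.957, 0.291, 0.0, 0.0]
contact_force: [0.0, 0.0, -4.9]
gripper_width: 0.0232
grip_force: 79.7
```

```bash
python3 -m jog '[{"delta_pos":[0,0,-1],"turn":[0,0,0],"fingers":0},{"delta_pos":[0,0,-1],"turn":[0,0,0],"fingers":0}]'; python3 -m jog '[{"delta_pos":[0,0,-1],"turn":[0,0,0],"fingers":0},{"delta_pos":[0,0,-2],"turn":[0,0,0],"fingers":0}]';python3 -m jog '[{"delta_pos":[0,0,-2],"turn":[0,0,0],"fingers":0},{"delta_pos":[0,0,0],"turn":[0,0,0],"fingers":0}]'
```

```text
time_s: 7.6
position: [0.5362, 0.1799, 0.1642]
ee_rot: [0.957, 0.291, 0.0, 0.0]
contact_force: [0.0, -0.5, -4.8]
gripper_width: 0.0231
grip_force: 79.7
time_s: 7.77
position: [0.5363, 0.1799, 0.1614]
ee_rot: [0.957, 0.291, 0.0, 0.0]
contact_force: [-0.5, -0.8, -4.5]
gripper_width: 0.0231
grip_force: 79.7
time_s: 7.93
position: [0.5359, 0.1798, 0.1588]
ee_rot: [0.957, 0.291, -0.0, 0.0]
contact_force: [-0.8, 0.2, -4.4]
gripper_width: 0.0232
grip_force: 79.7
```

The key has dropped straight into the keyway, with no axial resistance at the 38 mm level. I'll continue to home.

```bash
python3 -m jog '[{"delta_pos":[0,0,-4],"turn":[0,0,0],"fingers":0},{"delta_pos":[0,0,-4],"turn":[0,0,0],"fingers":0},{"delta_pos":[0,0,0],"turn":[0,0,0],"fingers":0}]'; python3 -m jog '[{"delta_pos":[0,0,-4],"turn":[0,0,0],"fingers":0},{"delta_pos":[0,0,-4],"turn":[0,0,0],"fingers":0},{"delta_pos":[0,0,0],"turn":[0,0,0],"fingers":0}]';python3 -m jog '[{"delta_pos":[0,0,-3],"turn":[0,0,0],"fingers":0},{"delta_pos":[0,0,-3],"turn":[0,0,0],"fingers":0},{"delta_pos":[0,0,0],"turn":[0,0,0],"fingers":0}]'
```

```text
time_s: 8.18
position: [0.5355, 0.1798, 0.1503]
ee_rot: [0.957, 0.291, -0.001, -0.0]
contact_force: [-0.1, 0.5, -4.3]
gripper_width: 0.0232
grip_force: 79.8
time_s: 8.43
position: [0.5356, 0.1798, 0.1423]
ee_rot: [0.957, 0.291, -0.001, -0.0]
contact_force: [-0.2, -0.1, -4.8]
gripper_width: 0.0231
grip_force: 79.8
time_s: 8.68
position: [0.5357, 0.1799, 0.1366]
ee_rot: [0.957, 0.291, -0.0, -0.0]
contact_force: [-0.2, -0.8, -4.7]
gripper_width: 0.0233
grip_force: 79.8
```

```bash
python3 -m jog '[{"delta_pos":[0,0,-1.5],"turn":[0,0,0],"fingers":0},{"delta_pos":[0,0,-1.5],"turn":[0,0,0],"fingers":0}]'; python3 -m jog '[{"delta_pos":[0,0,-1],"turn":[0,0,0],"fingers":0},{"delta_pos":[0,0,0],"turn":[0,0,0],"fingers":0}]';python3 -m jog '[{"delta_pos":[0,0,-1],"turn":[0,0,0],"fingers":0},{"delta_pos":[0,0,0],"turn":[0,0,0],"fingers":0}]'
```

```text
time_s: 8.85
position: [0.5361, 0.1799, 0.1343]
ee_rot: [0.957, 0.291, 0.0, 0.0]
contact_force: [-0.0, -0.4, -4.0]
gripper_width: 0.0234
grip_force: 79.8
time_s: 9.02
position: [0.536, 0.1799, 0.1331]
ee_rot: [0.957, 0.291, -0.0, 0.0]
contact_force: [1.2, 0.8, -4.3]
gripper_width: 0.0232
grip_force: 79.8
time_s: 9.18
position: [0.536, 0.1799, 0.1322]
ee_rot: [0.957, 0.291, 0.0, 0.0]
contact_force: [0.3, 0.6, -4.2]
gripper_width: 0.0231
grip_force: 79.8
```

```bash
python3 -m jog '[{"delta_pos":[0,0,-1],"turn":[0,0,0],"fingers":0},{"delta_pos":[0,0,0],"turn":[0,0,0],"fingers":0}]'; python3 -m jog '[{"delta_pos":[0,0,-0.5],"turn":[0,0,0],"fingers":0},{"delta_pos":[0,0,0],"turn":[0,0,0],"fingers":0}]';python3 -m jog '[{"delta_pos":[0,0,-0.5],"turn":[0,0,0],"fingers":0},{"delta_pos":[0,0,0],"turn":[0,0,0],"fingers":0}]'
```

```text
time_s: 9.35
position: [0.5361, 0.1799, 0.1319]
ee_rot: [0.957, 0.291, 0.0, 0.0]
contact_force: [-1.2, -0.7, 0.3]
gripper_width: 0.0231
grip_force: 80.6
time_s: 9.52
position: [0.5362, 0.18, 0.1319]
ee_rot: [0.957, 0.291, 0.001, -0.0]
contact_force: [-2.2, -0.9, 4.3]
gripper_width: 0.0234
grip_force: 80.9
time_s: 9.68
position: [0.5362, 0.18, 0.1319]
ee_rot: [0.957, 0.291, 0.001, 0.0]
contact_force: [-3.5, -1.2, 7.1]
gripper_width: 0.0233
grip_force: 81.2
```

Seated: z has stopped at 0.1319 while the force climbs. I'll press to about 20 N.

```bash
python3 -m jog '[{"delta_pos":[0,0,-1],"turn":[0,0,0],"fingers":0},{"delta_pos":[0,0,0],"turn":[0,0,0],"fingers":0}]' 100; python3 -m jog '[{"delta_pos":[0,0,-1],"turn":[0,0,0],"fingers":0},{"delta_pos":[0,0,0],"turn":[0,0,0],"fingers":0},{"delta_pos":[0,0,0],"turn":[0,0,0],"fingers":0}]'; python3 look.py 5
```

```text
time_s: 9.85
position: [0.5362, 0.18, 0.1319]
ee_rot: [0.957, 0.291, 0.001, -0.0]
contact_force: [-6.8, -2.4, 13.7]
gripper_width: 0.0232
grip_force: 97.1
time_s: 10.1
position: [0.5362, 0.18, 0.1318]
ee_rot: [0.957, 0.291, 0.001, 0.0]
contact_force: [-7.7, -2.3, 19.5]
gripper_width: 0.0229
grip_force: 97.4
[0.5362 0.18   0.1318] [0.957 0.291 0.001 0.   ] [-7.68 -2.3  19.5 ]
shaft bottom, tilt: 0 [0.5362 0.18   0.     0.    ] nan vs side hub ~(.532,.178)
  ret = _var(a, axis=axis, dtype=dtype, out=out, ddof=ddof,
  arrmean = um.true_divide(arrmean, div, out=arrmean,
  ret = ret.dtype.type(ret / rcount)
```

View pics/side5c.png

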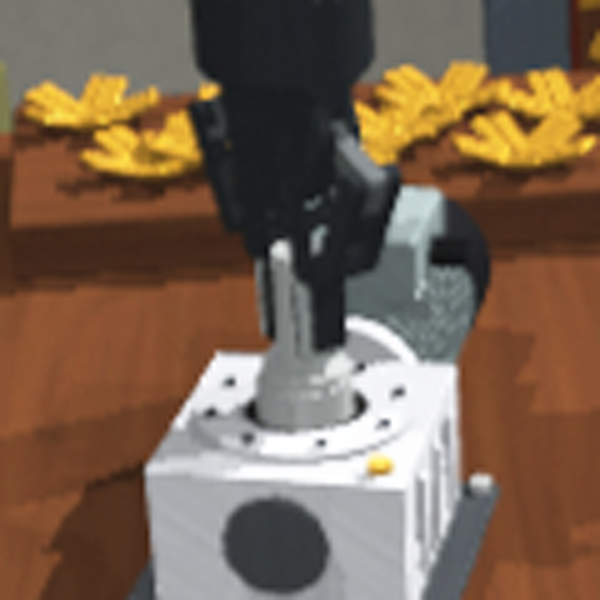

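The collar sits flush on the hub at (308,385), with 19.5 N of push at the wrist and the grip holding. I'll check that it holds steady, then hand in.

```bash
python3 -m jog '[{"delta_pos":[0,0,0],"turn":[0,0,0],"fingers":0},{"delta_pos":[0,0,0],"turn":[0,0,0],"fingers":0},{"delta_pos":[0,0,0],"turn":[0,0,0],"fingers":0}]' && python3 -c "
from workcell import robot
s=robot.state(); print(s['contact_force'],s['grip_force'])
if s['contact_force'][2]>15: print(robot.finish_job())"
```

```text
time_s: 10.4
position: [0.5362, 0.18, 0.1318]
ee_rot: [0.957, 0.291, 0.001, -0.0]
contact_force: [-6.9, -2.5, 19.2]
gripper_width: 0.0232
grip_force: 97.4
[-6.87073518 -2.48483249 19.20385737] 97.41877555847168
the job is handed in; nothing more can be done
None
```

The drive shaft is seated in the hub with its key in the keyway and its collar on the hub face. It is still gripped at 97 N and pressed down with about 19 N; I handed the job in at 10.4 s, and no verdict came back.

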